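# Try the rocking horse with a fingertip

### The arm

A 6-joint arm with a two-finger parallel gripper is mounted at the origin on the work surface. World frame = base frame: x ahead of the robot, y to its left, z up, the work surface at z = 0. Lengths are in m, angles in degrees, forces in N, time in s.
With the tool pointing down it reaches from about 0.375 to 0.975 m from the base axis. Payload 3.8 kg.
Tool frame: the origin (TCP) lies at the very end of the fingers, on their centre line; the grasp point (between the pads) lies 19 mm behind it; z points along the fingers, y is the line along which they close (so a half turn about z gives the same grasp; the last joint's range is limited). The gripper opens to 85 mm and grips with 20 to 120 N. Pads are 22 mm wide; open, the fingers measure 114 mm over their backs; the gripper's body (76 mm by 85 mm) begins 54 mm behind the grasp point. The pads swing forward as they close: fully open they stand 13 mm farther back than shut.
Start: joints at [-74.765, 15.12, 91.902, -0, 72.978, -2.114], TCP at [0.201, -0.644, 0.209] pointing down, gripper open.
Joint ranges: [-150.88, 150.88], [-54.13, 125.18], [17.81, 147.31], [-75.09, 255.09], [0, 152.58], [-146.25, 146.25]. Speed limits (degrees/s): [147.25, 147.25, 180, 180, 180, 180].

### API

Orientations are given as [roll, pitch, yaw] about the fixed x, y, z axes, in that order (R = Rz(yaw) Ry(pitch) Rx(roll)).
In Python, from workcell import bot gives the robot as it stands.
- The arm moves only by the shell command python3 -m crank 'ROWS' [FORCE]. ROWS is text: rows parted by semicolons, each of 7 numbers parted by spaces: the shift along the world's x, y, z scaled (see below), then the turn, a rotation vector about the world's x, y, z scaled (see below), then the opening, from -1 (shut) to 1 (fully open). In form: dx dy dz wx wy wz fingers; .... A call has 1 to 12 rows; each row shifts and turns the commanded pose from where the row before left it; what a row does not reach is not made up. The controller multiplies each number of a shift by 60 mm and each number of a turn by 6 degrees. A row lasts 1/8 s, in which the tool goes at most 62.5 mm and 10.7 degrees, less where a joint would pass 70% of its speed; a pose out of reach is approached as far as the arm can. A call with a number of a shift or a turn outside -1 to 1 is refused whole. A call with a gripper value outside its range is refused whole. The fingers move at their own pace and stop on an object; FORCE is the grip in N (left out, the last holds). Time passes only in rows, so rows that do not move let the fingers close. It gives the time, the measured TCP pose, the force, the opening and the grip force at its end, in the units of the state.
- bot.observe(): the state, without advancing time (a new reading comes with each control period).
- bot.get_image(name): name is "scene" or "top" or "wrist"; returns a dict with "color" (420x560x3 uint8, red, green, blue), "depth" (420x560 float32, m along the optical axis (not along the pixel's ray), 0 where there is no reading), "fovy" (degrees; the focal length in pixels is half the picture's height over the tangent of half this angle, whatever the lens; pixels are square), "cx", "cy" (the principal point, pixels), "k1" (the pictures are not rectified: a ray, as slopes to the right and down, at radius r is drawn at 1 + k1 r^2 times it, then the intrinsics apply), "rvec" (rotation vector, rad) and "tvec" (3), from world to camera coordinates, as OpenCV has them. Camera axes: x right, y down, z forward; pixel columns grow to the right and rows downward; lengths in m; the calibration is good to about 2 mm. A picture is of the moment at which its call begins.
- bot.close_job(): hands the job in; it is judged then, once.
Trained networks look in the newest picture that a camera, given by its name, has taken for a name from the list of things; names that differ only in an ending like _2 or _b are one class to them, and where a whole thing is asked for, a point or a joint stands for the part that bears it (a point fixed in the world has none). Each returns a list of dicts, best first, with "p" (0 to 1); they miss things now and then, are a little off and sometimes report something else, mostly with a low value. They report only what shows in the picture. A call takes as long as a camera call. They do not tell look-alikes from the thing itself.
- bot.recognise(camera, target): "bbox" ([left, top, width, height] in pixels, round what is visible of it).
- bot.regions_of(camera, target): "region" (420x560 bool, what is visible of it) and "bbox" ([left, top, width, height] in pixels, round what is visible of it).
- bot.tip_of(camera, target): "pixel" ([column, row] in pixels: a listed point, or the origin of a listed thing).
The state is a dict: "time_s": time; "joints": joint angles; "dq": joint speeds; "effort": joint torques, N m; "tool_pos": TCP position; "ee_rot": TCP orientation; "wrist_force": force on the tool from outside, world axes, zero at the start; "torque": the same for the moment, N m; "gripper_width": opening from 0.0 (shut) to 1.0 (fully open); "finger_force": force on a finger pad.
Only numpy, scipy, OpenCV 4.12 (cv2) and the standard library are available. Lean on these libraries where they do the work, as an engineer would, in place of code of your own. Each camera call takes 0.05 s, during which the arm holds its last target. There are 200 camera calls.

### The job

Try out the finished rocking horse, the one with the red saddle: with the tips of the closed fingers press gently down on the rear crossbar of its rockers until it has plainly tipped back, nose up, then take the fingers away and let it rock itself level and come to rest where it stood. Do not lift it or drag it along. The paint of the horse with the blue saddle is still wet, so do not touch that one at all, and leave the carved bear, the hen and the varnish jar where they are.

Things in the scene. Friction and masses are not known exactly. Their poses are not given: they have to be found in the camera images.
- red_horse: Carved wooden rocking horse with the red saddle, loose on its two bowed runners (lower edge radius 380 mm; it rights itself), 0.35-0.65 kg, 324 mm long, 104 wide, 215 high. Origin: lowest point midway between the runners, on the table; x to its nose (roughly away from the robot, yaw within 0.45 rad), y its left, z up. Tail ends 84 mm behind the origin; back 130 mm high, saddle 135.
- red_horse_rear_bar_top (a point): Middle of the top of its rear crossbar: flat, 104 mm across the horse, 28 mm wide, joining the runners' rear ends, 150 mm behind the origin, top 67 mm above the table, sloping 0.2 rad up to the rear. Pressed down 13 mm the horse tips back about 0.1 rad (1.5 to 3 N); 18 mm: 0.15 rad; 22 mm: 0.2 rad (4 to 6 N); past 25 mm it soon goes hard. Let go, it settles in 1 to 2 s. Axes as the horse's.
- red_horse_saddle (a point): Middle of the red saddle's seat, 132 mm above the table at rest; it keeps its height within 10 mm as the horse rocks.
- red_horse_rear_bar: The rear crossbar of the red-saddled horse, part of it; origin at the middle of the bar, 5 mm below its top.
- blue_horse: A second rocking horse, same shape, size and axes as the first but with a blue saddle, its paint still wet: not to be touched. Origin: lowest point of its runners, on the table.
- bear: A carved brown standing bear on a round dark foot 68 mm across, 120 mm high, beside or between the horses; loose. Origin under its middle, on the table.
- varnish_jar: An amber glass jar of varnish with a steel lid, 56 mm across, 65 mm high, at the left-hand side; loose. Origin under its middle, on the table.
- hen: A carved pale wooden hen with a red comb on a round dark foot 52 mm across, 90 mm high, at the right-hand side; loose. Origin under its middle, on the table.
There are look-alikes about, which are no part of the job. Leave any yellow look-alike of the hen alone.

How it is judged (in metres and radians):
On the way:
1. the fingertips press on the rear crossbar of the red-saddled horse and it is tipped back at least 0.08 rad, the bar at least 8 mm down (contact force between the fingers and red_horse_rear_bar above 0.2 N and angle between red_horse's own z axis and vertical above 0.08 rad and height (world z) of red_horse_rear_bar_top below 0.059 m), for 0.1 s.
At the end, for the whole second after the job is handed in: The red-saddled horse, having been tipped back by its rear crossbar, stands level (within 0.06 rad) and still, within 30 mm of where it stood; the blue-saddled horse has not moved 10 mm, the bear, jar and hen not 15 mm, and all stand upright (angle between each of red_horse, blue_horse's own z axis and vertical below 0.06 rad and distance of red_horse from where it was at the start of the episode below 0.03 m and linear speed of red_horse below 0.03 m/s and angular speed of red_horse below 0.15 rad/s and distance of blue_horse from where it was at the start of the episode below 0.01 m and distance of each of bear, varnish_jar, hen from where it was at the start of the episode below 0.015 m and angle between each of bear, varnish_jar, hen's own z axis and vertical below 0.1 rad); the robot touches nothing.
It fails at once if the red-saddled horse is pressed hard (over 15 N) (contact force between any of the arm, the fingers and red_horse above 15 N).
It fails at once if the red-saddled horse is lifted (saddle over 15 mm above its resting height) or thrown over (height (world z) of red_horse_saddle above 0.152 m or angle between red_horse's own z axis and vertical above 0.5 rad).
It fails at once if the red-saddled horse is dragged along (over 60 mm) (distance of red_horse from where it was at the start of the episode above 0.06 m).
It fails at once if the blue-saddled horse with the wet paint is touched (contact force between any of the fingers, the arm and blue_horse above 0.2 N).
It fails at once if the bear, the hen or the jar is knocked about (over 15 mm) (distance of any of bear, hen, varnish_jar from where it was at the start of the episode above 0.015 m).
It also fails if it takes over 32 s, if anything falls off the work surface, if the arm or the gripper's body presses on something with over 40 N, if the wrist force passes 120 N, or if a joint passes its speed limit or range.

## Working session

There is one attempt and no reset: what is moved stays moved. The work goes in short steps, Python scripts to look and compute and a shell command to move; the robot and the scene stay as the last step left them, time stands still between calls to the robot, and variables do not carry over. Pictures are saved under pics/ and viewed, at most 10 in all, crops included, and the job is handed in when it is done.

```bash
mkdir -p pics; cat > h.py <<'E'
import numpy as np, cv2
from workcell import bot
def K(im):
    f=210/np.tan(np.radians(im["fovy"])/2); return f
def world(im,u,v,d=None,z=None):
    f=K(im); x=np.array([(u-im["cx"])/f,(v-im["cy"])/f]); p=x.copy()
    for _ in range(20): p=x/(1+im["k1"]*(p@p))
    R=cv2.Rodrigues(np.array(im["rvec"],float))[0]; t=np.array(im["tvec"],float).ravel()
    c=-R.T@t; r=R.T@np.array([p[0],p[1],1.])
    s=d if d is not None else (z-c[2])/r[2]
    return c+s*r
def cloud(im,mask):
    vs,us=np.nonzero(mask&(im["depth"]>0))
    return np.array([world(im,u,v,d=im["depth"][v,u]) for u,v in zip(us,vs)]).reshape(-1,3)
E
python3 - <<'E'
from h import *
np.set_printoptions(precision=3,suppress=True)
ims={c:bot.get_image(c) for c in("scene","top")}
for c,im in ims.items(): cv2.imwrite(f"pics/{c}0.png",im["color"][:,:,::-1])
for c,im in ims.items():
  for n in["red_horse","blue_horse","bear","varnish_jar","hen","red_horse_rear_bar"]:
    for r in bot.regions_of(c,n):
      P=cloud(im,r["region"]); print(c,n,round(r["p"],2),r["bbox"],np.median(P,0) if len(P) else "", P.min(0) if len(P) else "",P.max(0) if len(P) else "")
  for r in bot.tip_of(c,"red_horse_rear_bar_top"): print(c,"tip",r, world(im,*r["pixel"],z=.067))
print(bot.observe())
E
```

```text
scene red_horse 0.82 [302.1, 157.7, 113.9, 65.8] [0.665 0.277 0.068] [ 0.449  0.169 -0.003] [0.81  0.585 0.212]
scene blue_horse 0.63 [242.9, 212.2, 127.3, 78.6] [ 0.698 -0.008  0.069] [ 0.437 -0.055 -0.003] [0.827 0.211 0.213]
scene bear 0.87 [208.7, 295.8, 25.9, 50.4] [ 0.685 -0.315  0.062] [ 0.57  -0.339 -0.003] [ 0.708 -0.23   0.121]
scene varnish_jar 0.52 [358.4, 154.7, 22.0, 19.5] [0.548 0.477 0.059] [ 0.487  0.287 -0.001] [0.664 0.548 0.178]
scene hen 0.81 [83.7, 319.5, 37.9, 36.2] [ 0.53  -0.513  0.05 ] [ 0.434 -0.541 -0.004] [ 0.545 -0.467  0.092]
scene hen 0.66 [303.0, 156.0, 110.6, 69.4] [0.659 0.277 0.067] [ 0.419  0.169 -0.004] [0.81  0.623 0.213]
scene hen 0.57 [59.4, 290.5, 31.8, 35.9] [ 0.411 -0.515  0.05 ] [ 0.304 -0.557 -0.002] [ 0.427 -0.468  0.093]
scene red_horse_rear_bar 0.61 [301.9, 175.8, 12.5, 22.5] [0.501 0.22  0.068] [0.473 0.173 0.062] [0.53  0.276 0.074]
scene tip {'pixel': [310.8, 182.6], 'p': 0.57} [0.496 0.236 0.067]
scene tip {'pixel': [108.7, 344.9], 'p': 0.48} [ 0.564 -0.522  0.067]
top red_horse 0.94 [145.2, 113.0, 76.7, 113.2] [0.639 0.28  0.076] 
[... 758 characters left out ...]
22 0.066] [0.469 0.179 0.055] [0.525 0.27  0.078]
top red_horse_rear_bar 0.45 [438.4, 193.8, 28.0, 21.6] [ 0.508 -0.5    0.052] [ 0.477 -0.547 -0.008] [ 0.547 -0.479  0.094]
top tip {'pixel': [207.6, 213.4], 'p': 0.87} [0.5   0.215 0.067]
{'time_s': 0.8, 'joints': array([-74.764,  15.117,  91.899,  -0.001,  72.978,  -2.113]), 'dq': array([-0.019, -0.065, -0.065, -0.071, -0.039,  0.011]), 'effort': array([ -0.   , -51.498, -36.77 ,  -0.   ,   0.001,  -0.   ]), 'tool_pos': array([ 0.201, -0.644,  0.209]), 'ee_rot': array([179.994,   0.001,  17.349]), 'wrist_force': array([-0.777,  0.352,  0.032]), 'torque': array([0.047, 0.017, 0.005]), 'finger_force': 0.0, 'gripper_width': 1.0023976779134263}
```

View pics/scene0.png

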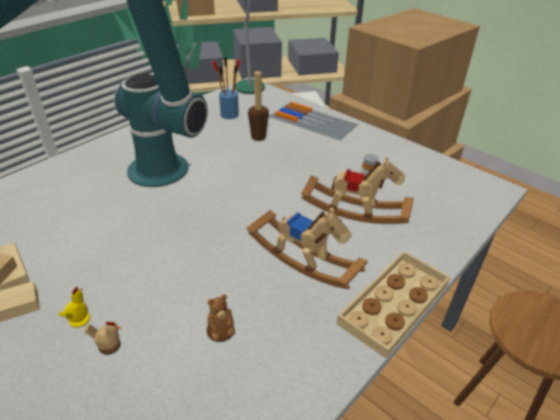

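View pics/top0.png

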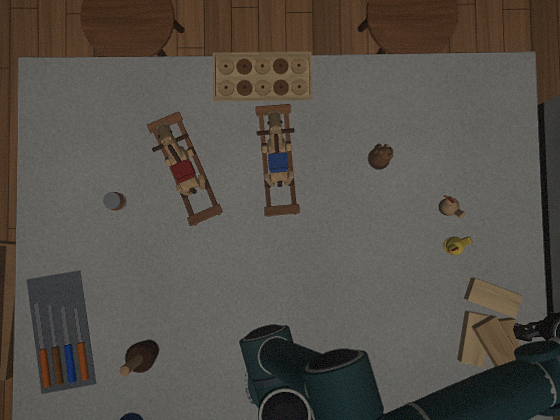

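The scene view shows the red-saddled horse at (357,190) and the blue-saddled one at (307,245). The top view shows them at (183,170) and (278,160). The jar is at (115,201), the bear at (380,156) and the pale hen at (450,206), with a yellow look-alike at (457,245).

There are two candidate horses in the top view, (183,170) and (278,160). The first fits because its saddle is red, and its rear bar is at (205,215). I'll confirm this in one crop and measure the bar.

```bash
python3 - <<'E'
from h import *
np.set_printoptions(precision=4,suppress=True)
im=bot.get_image("top")
cv2.imwrite("pics/crop.png",cv2.resize(im["color"][95:235,130:310,::-1],None,fx=4,fy=4,interpolation=cv2.INTER_CUBIC))
r=bot.regions_of("top","red_horse_rear_bar")[0]
P=cloud(im,cv2.erode(r["region"].astype(np.uint8),np.ones((3,3)))>0)
print(r["bbox"],P.shape,P.mean(0))
# rect in the plane
vs,us=np.nonzero(r["region"]); Q=np.array([world(im,u,v,z=.067)[:2] for u,v in zip(us,vs)])
(c,s,a)=cv2.minAreaRect((Q*1000).astype(np.float32)); print("rect",c,s,a)
H=[x for x in bot.regions_of("top","red_horse")][0]["region"]
vs,us=np.nonzero(H); Q=np.array([world(im,u,v,z=.067)[:2] for u,v in zip(us,vs)])
print("horse rect",cv2.minAreaRect((Q*1000).astype(np.float32)))
E
```

```text
[187.5, 205.7, 34.1, 17.9] (183, 3) [0.4956 0.2277 0.0665]
rect (496.87188720703125, 226.6217803955078) (26.252653121948242, 99.15300750732422) 24.529809951782227
horse rect ((631.2423095703125, 287.4328308105469), (328.59375, 113.95808410644531), 22.89615821838379)
```

View pics/crop.png

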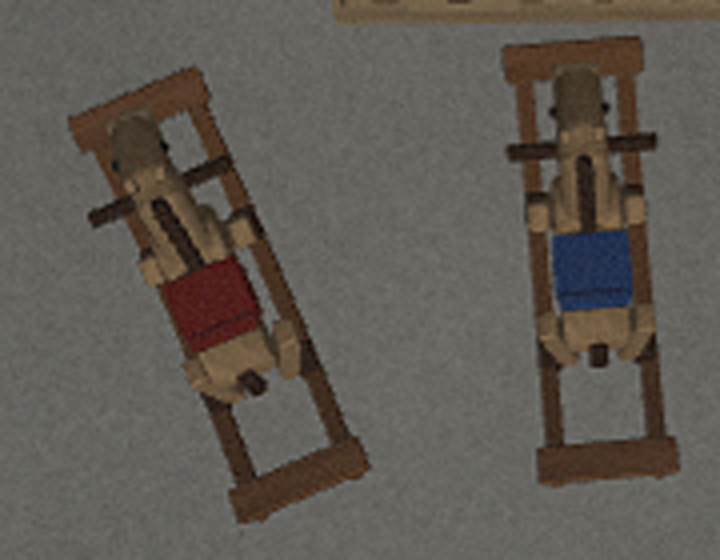

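The crop confirms that the left horse has the red saddle, with its rear bar at about crop (300,480). The bar middle is near (0.496, 0.227) and the yaw about 23.5°. I'll travel at height with the fingers shut.

```bash
python3 -m crank '.4 .9 0 0 0 .1 -1;.4 .9 0 0 0 .1 -1;.4 .9 0 0 0 .1 -1;.4 .9 0 0 0 .1 -1;.4 .9 0 0 0 .1 -1;.4 .9 0 0 0 .1 -1;.4 .9 0 0 0 .1 -1;.4 .9 0 0 0 .1 -1;.2 .9 0 0 0 .1 -1;.2 .9 0 0 0 .1 -1;.2 .9 0 0 0 0 -1;.2 .9 0 0 0 0 -1' 20
```

```text
time_s: 2.45
tool_pos: [0.4416, 0.0055, 0.2097]
ee_rot: [180.0, -0.1, 23.4]
wrist_force: [1.0, -0.3, -0.6]
gripper_width: -0.0
finger_force: 0.0
```

```bash
python3 -m crank '.22 .92 0 .25 -.57 0 -1;.22 .92 0 .25 -.57 0 -1;.22 .92 0 .25 -.57 0 -1;.22 .92 0 .25 -.57 0 -1;0 0 -.5 0 0 0 -1;0 0 -.5 0 0 0 -1;0 0 -.5 0 0 0 -1;0 0 0 0 0 0 -1;0 0 0 0 0 0 -1'; python3 - <<'E'
from h import *
im=bot.get_image("scene"); cv2.imwrite("pics/s2.png",cv2.resize(im["color"][110:270,230:430,::-1],None,fx=3.7,fy=3.7,interpolation=cv2.INTER_CUBIC))
print(bot.observe()["tool_pos"],bot.observe()["wrist_force"])
E
```

```text
time_s: 3.58
tool_pos: [0.4949, 0.2248, 0.1205]
ee_rot: [-179.9, -15.0, 23.3]
wrist_force: [0.3, 0.4, -0.4]
gripper_width: -0.0
finger_force: 0.0
[0.49542134 0.22497623 0.12112007] [0.20015307 0.71581292 0.52229896]
```

View pics/s2.png

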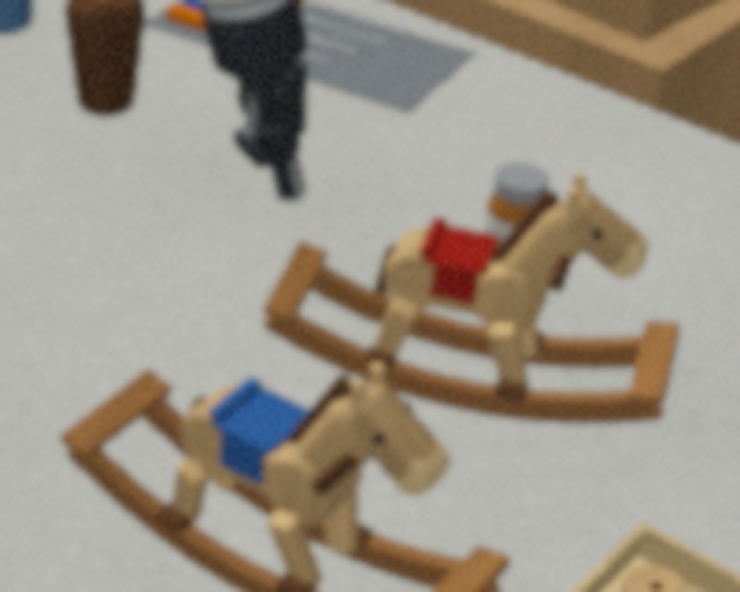

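The closed fingers hang above the red horse's rear bar (crop (290,190), bar at (295,285)), clear of its tail and of the blue horse. Now I'll go down to just above the bar, then press in small steps.

```bash
python3 -m crank '0 0 -.35 0 0 0 -1;0 0 -.3 0 0 0 -1;0 0 0 0 0 0 -1'; python3 -m crank '0 0 -.08 0 0 0 -1;-.02 -.01 -.08 0 0 0 -1;-.02 -.01 -.08 0 0 0 -1;0 0 0 0 0 0 -1'
```

```text
time_s: 4.0
tool_pos: [0.494, 0.2243, 0.0803]
ee_rot: [-179.9, -14.9, 23.3]
wrist_force: [-0.8, 0.0, -0.0]
gripper_width: -0.003
finger_force: 0.0
time_s: 4.5
tool_pos: [0.4911, 0.2231, 0.0652]
ee_rot: [-179.9, -14.9, 23.3]
wrist_force: [1.1, -1.1, 0.7]
gripper_width: -0.0
finger_force: 0.0
```

```bash
python3 -m crank '-.03 -.015 -.08 0 0 0 -1;-.03 -.015 -.08 0 0 0 -1;-.03 -.015 -.06 0 0 0 -1;0 0 0 0 0 0 -1'; python3 - <<'E'
from h import *
im=bot.get_image("scene"); cv2.imwrite("pics/s3.png",cv2.resize(im["color"][110:270,230:430,::-1],None,fx=3.7,fy=3.7,interpolation=cv2.INTER_CUBIC))
print(bot.observe()["wrist_force"])
E
```

```text
time_s: 5.0
tool_pos: [0.4856, 0.2204, 0.0519]
ee_rot: [-179.9, -14.9, 23.3]
wrist_force: [-0.3, -0.3, 0.1]
gripper_width: -0.002
finger_force: 0.0
[ 0.44351785  0.58955259 -0.01724011]
```

View pics/s3.png

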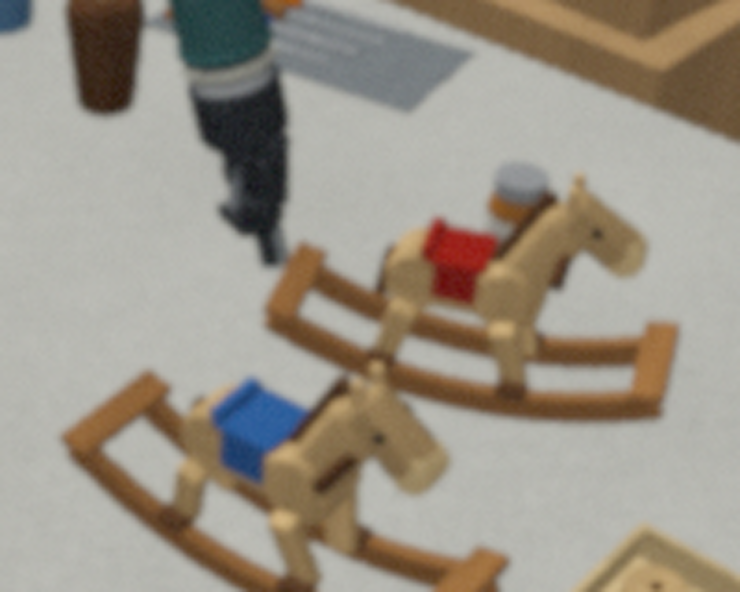

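Nothing has been touched. The fingertips (275,262) have passed just behind the bar's rear edge, and the horse has not moved. I'll go straight up and measure the offset.

```bash
python3 -m crank '0 0 .3 0 0 0 -1;0 0 .3 0 0 0 -1;0 0 0 0 0 0 -1;0 0 0 0 0 0 -1'; python3 - <<'E'
from h import *
np.set_printoptions(precision=4,suppress=True)
tp=bot.observe()["tool_pos"]; print("tcp",tp)
def proj(im,p):
    R=cv2.Rodrigues(np.array(im["rvec"],float))[0]; q=R@p+np.array(im["tvec"],float).ravel(); s=q[:2]/q[2]; s=s*(1+im["k1"]*(s@s)); return s*K(im)+[im["cx"],im["cy"]]
out=[]
for c in("scene","top","wrist"):
    im=bot.get_image(c); u=proj(im,tp); print(c,"tcp px",u)
    for r in bot.regions_of(c,"red_horse_rear_bar")[:1]:
        P=cloud(im,r["region"]); P=P[(abs(P[:,2]-.067)<.012)]; print(c,r["p"],"bar",P.mean(0),np.percentile(P,[3,97],axis=0).ravel())
    for r in bot.tip_of(c,"red_horse_rear_bar_top")[:1]: print(" tip",r["pixel"],r["p"],world(im,*r["pixel"],z=.067))
    k=im["color"][:,:,::-1].copy()
    if c!="wrist":
        a,b=np.round(u).astype(int); s=30; k=cv2.resize(k[b-s:b+s,a-s:a+s],(380,380),interpolation=cv2.INTER_NEAREST); cv2.circle(k,(190,190),5,(0,255,0),1)
    else:
        cv2.circle(k,tuple(int(x) for x in u),4,(0,255,0),1); k=cv2.resize(k,(760,570)) if False else cv2.resize(k,(400,300))
        k=cv2.copyMakeBorder(k,0,0,0,0,0)
    out.append(k)
cv2.imwrite("pics/a.png",np.hstack(out[:2])); cv2.imwrite("pics/b.png",out[2])
E
```

```text
time_s: 5.55
tool_pos: [0.486, 0.2205, 0.0881]
ee_rot: [-179.9, -14.9, 23.3]
wrist_force: [0.2, 0.2, -0.8]
gripper_width: -0.0
finger_force: 0.0
tcp [0.486  0.2205 0.0881]
scene tcp px [305.5862 177.8031]
scene 0.58 bar [0.5023 0.2192 0.0675] [0.4756 0.1753 0.0613 0.5255 0.2706 0.0721]
 tip [306.1, 182.1] 0.95 [0.4836 0.2277 0.067 ]
top tcp px [204.9197 217.8166]
top 0.68 bar [0.5024 0.2206 0.0659] [0.4786 0.1791 0.0577 0.5213 0.273  0.0726]
 tip [205.2, 214.9] 0.82 [0.4954 0.2224 0.067 ]
wrist tcp px [277.392  249.7726]
wrist 0.59 bar [0.4979 0.2243 0.0665] [0.4733 0.1793 0.0631 0.5223 0.2693 0.0693]
 tip [280.9, 227.2] 0.84 [0.4974 0.2228 0.067 ]
```

View pics/a.png

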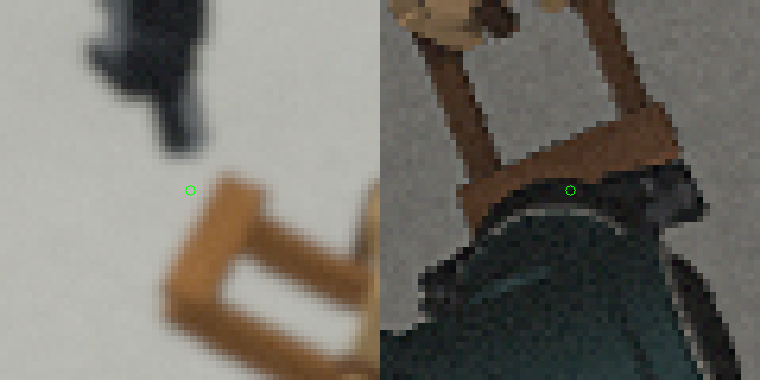

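View pics/b.png

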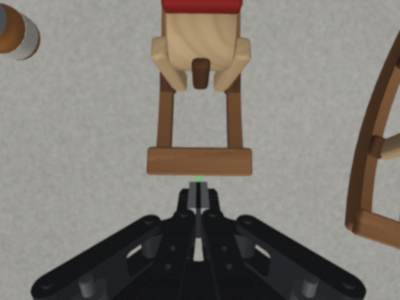

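In these views the real fingertip (scene crop (180,152)) stands back from and above the projected TCP (190,190), and the bar lies ahead of it. I'll measure the fingertip by depth.

```bash
python3 - <<'E'
from h import *
np.set_printoptions(precision=4,suppress=True)
tp=bot.observe()["tool_pos"]; print(tp, bot.observe()["ee_rot"])
for c in("scene","wrist"):
    im=bot.get_image(c); m=np.zeros((420,560),bool)
    if c=="scene": m[155:176,290:312]=True
    else: m[240:300,250:305]=True
    vs,us=np.nonzero(m&(im["depth"]>0)); P=np.array([world(im,u,v,d=im["depth"][v,u]) for u,v in zip(us,vs)])
    dark=im["color"][vs,us].max(1)<150
    sel=dark&(P[:,2]>.075)&(np.linalg.norm(P-tp,axis=1)<.1)
    P=P[sel]; o=np.argsort(P[:,2])[:12]; print(c,sel.sum()); print(np.c_[P[o],us[sel][o],vs[sel][o]])
E
```

```text
[0.4862 0.2205 0.0883] [-179.9098  -14.9143   23.3347]
scene 154
[[  0.4825   0.2151   0.1107 304.     172.    ]
 [  0.4804   0.2128   0.1108 303.     172.    ]
 [  0.4799   0.2086   0.1126 302.     172.    ]
 [  0.4866   0.2148   0.1128 305.     172.    ]
 [  0.4904   0.2148   0.1146 306.     172.    ]
 [  0.4884   0.2171   0.1162 306.     171.    ]
 [  0.4792   0.2043   0.1181 301.     171.    ]
 [  0.4883   0.2265   0.1189 308.     169.    ]
 [  0.4874   0.218    0.119  306.     170.    ]
 [  0.4823   0.2052   0.1191 302.     171.    ]
 [  0.4901   0.2195   0.1195 307.     170.    ]
 [  0.485    0.2067   0.1196 303.     171.    ]]
wrist 2195
[[  0.4872   0.2259   0.1134 269.     254.    ]
 [  0.4877   0.2249   0.1139 271.     254.    ]
 [  0.4894   0.2216   0.1146 278.     254.    ]
 [  0.4881   0.2245   0.1146 272.     254.    ]
 [  0.4871   0.227    0.1148 267.     254.    ]
 [  0.4892   0.2221   0.1149 277.     254.    ]
 [  0.4884   0.224    0.115  273.     254.    ]
 [  0.4891   0.2226   0.1151 276.     254.    ]
 [  0.4905   0.2192   0.1151 283.     254.    ]
 [  0.4903   0.2197   0.1151 282.     254.    ]
 [  0.4908   0.2187   0.1152 284.     254.    ]
 [  0.487    0.2275   0.1152 266.     254.    ]]
```

By depth, the real fingertips sit about 24 mm above the reported TCP height, and the horizontal position agrees. So contact should come at a reported z of about 0.044. I'll shift 11 mm forward onto the bar middle and go down with that correction.

```bash
python3 -m crank '.17 .075 0 0 0 0 -1;0 0 -.3 0 0 0 -1;0 0 -.2 0 0 0 -1;0 0 0 0 0 0 -1'; python3 -m crank '0 0 -.06 0 0 0 -1;0 0 -.06 0 0 0 -1;0 0 -.06 0 0 0 -1;0 0 0 0 0 0 -1;0 0 0 0 0 0 -1'
```

```text
time_s: 6.6
tool_pos: [0.4954, 0.2247, 0.057]
ee_rot: [-179.9, -14.8, 23.3]
wrist_force: [-0.3, 0.5, 0.8]
gripper_width: 0.002
finger_force: 0.0
time_s: 7.22
tool_pos: [0.4965, 0.2251, 0.0479]
ee_rot: [-179.9, -14.9, 23.3]
wrist_force: [-1.1, 0.8, 1.5]
gripper_width: -0.002
finger_force: 0.5
```

```bash
python3 -m crank '-.02 -.01 -.05 0 0 0 -1;-.02 -.01 -.05 0 0 0 -1;0 0 0 0 0 0 -1;0 0 0 0 0 0 -1'; python3 -m crank '-.02 -.01 -.05 0 0 0 -1;-.02 -.01 -.05 0 0 0 -1;0 0 0 0 0 0 -1;0 0 0 0 0 0 -1'
```

```text
time_s: 7.72
tool_pos: [0.4939, 0.2238, 0.0417]
ee_rot: [-179.9, -14.9, 23.3]
wrist_force: [-1.1, 0.5, 1.0]
gripper_width: 0.0
finger_force: 0.5
time_s: 8.22
tool_pos: [0.4918, 0.2227, 0.0359]
ee_rot: [-179.9, -14.9, 23.3]
wrist_force: [-0.8, 0.4, 1.4]
gripper_width: 0.002
finger_force: 0.8
```

```bash
python3 -m crank '-.02 -.01 -.05 0 0 0 -1;-.02 -.01 -.05 0 0 0 -1;0 0 0 0 0 0 -1;0 0 0 0 0 0 -1'; python3 - <<'E'
from h import *
im=bot.get_image("scene"); cv2.imwrite("pics/s4.png",cv2.resize(im["color"][110:270,230:430,::-1],None,fx=3.7,fy=3.7,interpolation=cv2.INTER_CUBIC))
for c in("scene","wrist"):
    im=bot.get_image(c)
    for r in bot.regions_of(c,"red_horse_rear_bar")[:1]:
        P=cloud(im,cv2.erode(r["region"].astype(np.uint8),np.ones((3,3)))>0); print(c,r["p"],r["bbox"],len(P),np.median(P,0))
    R=bot.regions_of(c,"red_horse")
    if R: print(cloud(im,R[0]["region"])[:,2].max())
o=bot.observe();print(o["wrist_force"],o["finger_force"])
E
```

```text
time_s: 8.72
tool_pos: [0.4891, 0.2215, 0.0297]
ee_rot: [-179.9, -14.9, 23.3]
wrist_force: [-0.6, 0.7, 2.8]
gripper_width: -0.0
finger_force: 0.9
scene 0.69 [297.9, 182.3, 16.9, 19.0] 104 [0.49942917 0.20640849 0.04954922]
0.22471535769414186
0.12673580423212183
[-0.68026974 -0.61323811  1.46502485] 0.9835880203172565
```

View pics/s4.png

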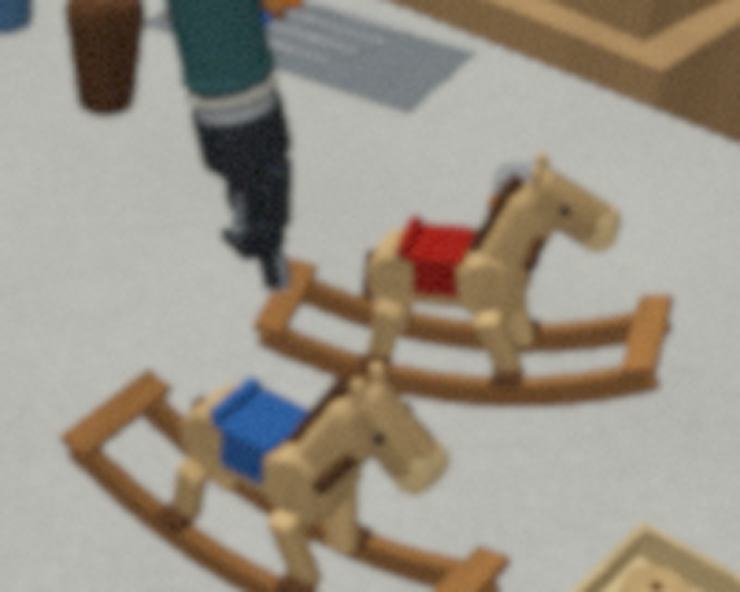

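The horse is plainly tipped back: its front bar is up at (648,335) and its rear bar is down at (285,300), with a bar height of about 0.050 m. Now I'll ease off along the same path and clear away upwards.

```bash
python3 -m crank '.04 .02 .1 0 0 0 -1;.04 .02 .1 0 0 0 -1;.04 .02 .1 0 0 0 -1;0 0 .2 0 0 0 -1;0 0 .5 0 0 0 -1;0 0 .8 0 0 0 -1;0 0 .8 0 0 0 -1;-.3 -.15 .3 0 0 0 -1;0 0 0 0 0 0 -1;0 0 0 0 0 0 -1;0 0 0 0 0 0 -1;0 0 0 0 0 0 -1'; python3 -m crank '0 0 0 0 0 0 -1;0 0 0 0 0 0 -1;0 0 0 0 0 0 -1;0 0 0 0 0 0 -1;0 0 0 0 0 0 -1;0 0 0 0 0 0 -1;0 0 0 0 0 0 -1;0 0 0 0 0 0 -1;0 0 0 0 0 0 -1;0 0 0 0 0 0 -1;0 0 0 0 0 0 -1;0 0 0 0 0 0 -1'
python3 -m crank '0 0 0 0 0 0 -1;0 0 0 0 0 0 -1;0 0 0 0 0 0 -1;0 0 0 0 0 0 -1;0 0 0 0 0 0 -1;0 0 0 0 0 0 -1;0 0 0 0 0 0 -1;0 0 0 0 0 0 -1'
python3 - <<'E'
from h import *
for i in range(2):
    im=bot.get_image("scene")
    print([r["bbox"] for n in("red_horse","red_horse_rear_bar") for r in bot.regions_of("scene",n)[:1]])
    P=cloud(im,bot.regions_of("scene","red_horse_rear_bar")[0]["region"]); print(np.median(P,0))
cv2.imwrite("pics/s5.png",cv2.resize(im["color"][110:270,230:430,::-1],None,fx=3.7,fy=3.7,interpolation=cv2.INTER_CUBIC))
E
```

```text
time_s: 10.58
tool_pos: [0.4781, 0.216, 0.2024]
ee_rot: [-179.9, -14.8, 23.3]
wrist_force: [-0.7, 0.4, -0.4]
gripper_width: -0.0
finger_force: 0.0
time_s: 12.08
tool_pos: [0.4785, 0.2161, 0.2038]
ee_rot: [-179.9, -14.9, 23.3]
wrist_force: [-0.1, -1.0, 0.6]
gripper_width: 0.003
finger_force: 0.0
time_s: 13.08
tool_pos: [0.4785, 0.2161, 0.2038]
ee_rot: [-179.9, -14.9, 23.3]
wrist_force: [0.2, -0.5, -0.1]
gripper_width: 0.0
finger_force: 0.0
[[301.7, 155.1, 114.7, 67.4], [301.0, 177.1, 16.1, 20.9]]
[0.50177477 0.22097184 0.06788157]
[[303.5, 161.5, 110.1, 60.2], [84.3, 319.3, 38.1, 37.3]]
[ 0.53057781 -0.5131759   0.04886942]
```

View pics/s5.png

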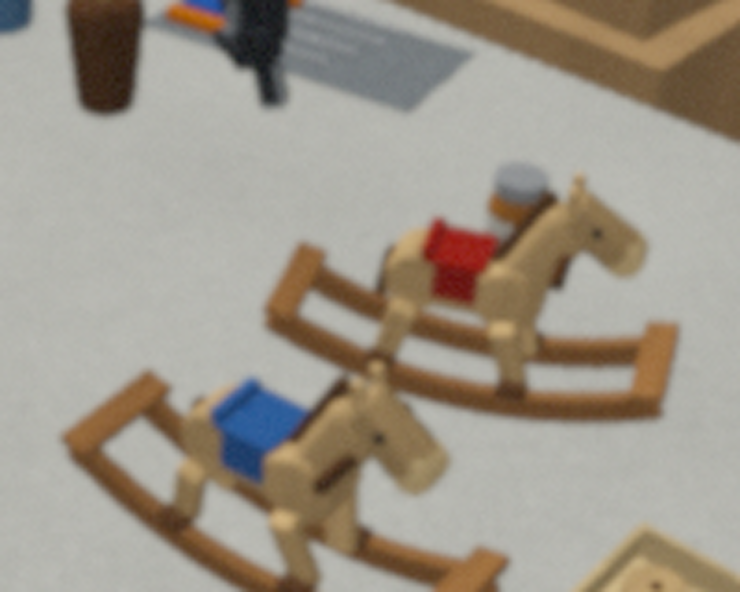

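The horse is level and back exactly where it stood (rear bar at (295,285), front bar at (655,370)), and the fingers are well clear.

```bash
python3 -c "
from workcell import bot
print(bot.close_job())"
```

```text
the job is handed in; nothing more can be done
None
```

The job is handed in, with no verdict returned: the red-saddled horse tipped back about 0.14 rad (rear bar pressed down about 17 mm), rocked level and came to rest where it stood, and nothing else was touched.

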